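Pull the locking pin and hold the tensioner arm wound to its stop

ROBOT

A 7-joint arm with a two-finger parallel gripper is mounted at the origin on the work surface. World frame = base frame: x ahead of the robot, y to its left, z up, the work surface at z = 0. Lengths are in m, angles in degrees, forces in N, time in s.
With the tool pointing down it reaches from about 0.425 to 0.875 m from the base axis. Payload 4.7 kg.
Tool frame: the origin (TCP) lies at the centre of the arm's flange, where the gripper is bolted on; the fingertips stand 182 mm ahead of it and the grasp point (between the pads) lies 164 mm ahead of it; z points along the fingers, y is the line along which they close (so a half turn about z gives the same grasp; the last joint's range is limited). The gripper opens to 87 mm and grips with 3 to 60 N. Pads are 19 mm wide; open, the fingers measure 117 mm over their backs; the gripper's body (75 mm by 190 mm) begins 51 mm behind the grasp point.
Start: joints at [-72.015, 18.392, -4.016, 83.108, 1.295, 78.541, -3.26], TCP at [0.192, 0.621, 0.405] pointing down, gripper open.
Joint ranges: [-163.93, 163.93], [-17.29, 119.83], [-79.2, 71.16], [3.27, 140.29], [-89.18, 269.18], [5.43, 117.66], [-154.24, 154.24]. Speed limits (degrees/s): [147.25, 147.25, 180, 180, 180, 180, 180].

INTERFACE

Orientations are given as [roll, pitch, yaw] about the fixed x, y, z axes, in that order (R = Rz(yaw) Ry(pitch) Rx(roll)).
In Python, from cell import env gives the robot as it stands. The module is installed in compiled form; this text tells all that it offers.
- The arm moves only by the tool step_arm, never from a script. Its argument "steps" is one flat list of numbers, 5 for each row, row after row: the opening, from 0 (shut) to 1 (fully open), then the shift along the tool's x, y, z in mm, then the turn about the tool's z in degrees. In form: [grip, dx, dy, dz, roll, grip, dx, dy, dz, roll, ...]. A call has 1 to 12 rows; each row shifts and turns the commanded pose from where the row before left it, along the tool's axes as they then stand; what a row does not reach is not made up. A row lasts 1/8 s, in which the tool goes at most 62.5 mm and 10.7 degrees, less where a joint would pass 70% of its speed; a pose out of reach is approached as far as the arm can. A call with a gripper value outside its range is refused whole. The fingers move at their own pace and stop on an object; "grip_force" is the grip in N (left out, the last holds). Time passes only in rows, so rows that do not move let the fingers close. It gives the time, the measured TCP pose, the force, the opening and the grip force at its end, in the units of the state.
- env.get_obs(): the state, without advancing time (a new reading comes with each control period).
- env.read_camera(name): name is "scene" or "top"; returns a dict with "image" (400x640x3 uint8, red, green, blue), "camera_matrix" (3x3 intrinsics, pixels), "distortion" ([k1, k2, p1, p2, k3] as OpenCV has them; the pictures are not rectified), "R" (3x3) and "t" (3): a world point X has camera coordinates R X + t. Camera axes: x right, y down, z forward; pixel columns grow to the right and rows downward; lengths in m; the calibration is good to about 2 mm. A picture is of the moment at which its call begins. There is no depth.
- env.sign_off(): hands the job in; it is judged then, once.
The state is a dict: "time_s": time; "qpos": joint angles; "joint_velocities": joint speeds; "effort": joint torques, N m; "tool_pos": TCP position; "tool_rot": TCP orientation; "force": force on the tool from outside, world axes, zero at the start; "wrist_torque": the same for the moment, N m; "grip_width": finger opening in m; "grasp_force": force on a finger pad.
Only numpy, scipy, OpenCV 4.12 (cv2) and the standard library are available. Lean on these libraries where they do the work, as an engineer would, in place of code of your own. Each camera call takes 0.05 s, during which the arm holds its last target. There are 200 camera calls.

TASK

The spring-loaded tensioner arm on the aluminium fixture plate is blocked by its upright locking pin: pull the pin out, lay it down in the open parts tray and let go of it. Then wind the arm round against its spring, past where the pin stood, right up to its end stop, and keep holding it there: finish while still holding it, because it springs back when let go. Leave the other things on the bench as they are.

Things in the scene. Friction and masses are not known exactly. Their poses are not given: they have to be found in the camera images.
- fixture: Fixed aluminium plate, 10 mm thick, x -150 to +55, y -75 to +75 mm, carrying the tensioner. Origin on the arm's vertical pivot axis at table height, z up. Dark pivot body (48 mm across) and hanger bracket (100 mm high) at x -25 to +47; steel end-stop post (16 mm across, 60 mm high) at x -47, y -53; dark pin hole block (32 mm square, 30 mm high) at x -100, y 6.
- cage_arm (a joint): Angle of the tensioner arm about the pivot axis (rad), anticlockwise from above. 0 = rest, kept by the spring (the arm then points from the pivot along fixture x = -0.84, y = +0.54); 1.15 = end stop. The pin in its hole blocks it at about 0.3. The spring takes about 2 N at the stud at rest, 4.5 N at the stop, and swings the arm back when let go.
- stud (a point): Upright round steel stud on the arm's free end, to grip or push: 12 mm across, bare from 60 mm (arm's top) to 107 mm above the table. The point is on its axis, 85 mm above the table, 120 mm from the pivot axis. The arm: two steel plates 24 mm wide, 38 to 60 mm above the table, reaching 135 mm from the pivot, two black wheels between.
- pin_center (a point): Half-way up the loose steel locking pin (z along it, towards its head). 105 mm long, 90 g: shank 12 mm across, head 18 mm across over the last 25 mm (head's middle 40 mm from this point along +z). It stands upright and loose in a hole 18 mm deep, its head's top 117 mm above the table.
- pin: The same pin; origin at the middle of its foot.
- tray: Fixed open grey parts tray, 170 (x) x 130 (y) mm outside, 35 mm high, walls 4 mm, floor about 4 mm. Origin under its centre, z up. It lies left or right of the fixture.
- sample_box: Fixed white closed box with clear lid, 150 x 115 x 32 mm, on the other side of the fixture; not used. Origin under its centre.
- vial: Small amber jar, 30 mm across, 55 mm high, standing; leave alone.
- syringe: Clear syringe barrel with yellow filling, 22 mm across, about 110 mm long, lying; leave alone.
- spare_wheel: Spare black idler wheel, 32 mm across, 9 mm thick, lying on the fixture plate; leave alone.
- screwdriver: Screwdriver, 160 mm long, lying nearest the robot; leave alone.
- beaker: Glass beaker, 66 mm across, 75 mm high; leave alone.
- solvent: White plastic bottle, 56 mm across, 110 mm high, standing; leave alone.
Things that resemble listed ones, but are neither listed nor needed, are in the scene too. What is shaped like the pin but blue is not meant. What is shaped like the tray but blue is not meant.

How it is judged (in metres and radians):
On the way, in this order (a step that is already met when the one before it is completed fails the run):
1. the pin is pulled clear of its hole (z of pin_center in the frame of fixture above 0.1 m), for 0.1 s.
2. the pin lies in the tray and is let go (x of pin_center in the frame of tray between -0.075 and 0.075 m and y of pin_center in the frame of tray between -0.055 and 0.055 m and z of pin_center in the frame of tray below 0.045 m and angle between pin_center's own z axis and vertical above 0.9 rad and contact force between the fingers and pin below 0.1 N and linear speed of pin below 0.05 m/s), for 0.2 s.
At the end, for the whole second after the job is handed in: The pin lies (tilted over 50 degrees from upright) in the tray, let go and at rest, its middle inside the walls and under 45 mm above the table; the arm stands within 0.06 rad of its end stop (1.15 rad), still, and the fingers hold it there with more than 1.5 N (all of step 2 and value of joint cage_arm above 1.09 rad and contact force between the fingers and cage_arm above 1.5 N and velocity of joint cage_arm between -0.1 and 0.1 rad/s and contact force between pin and cage_arm below 0.1 N); the arm keeps its last pose, push and grip.
It fails at once if a lying thing (syringe, spare wheel, screwdriver) is pushed more than 30 mm (distance of any of syringe, spare_wheel, screwdriver from where it was at the start of the episode above 0.03 m).
It fails at once if a standing thing (vial, beaker, solvent bottle) is pushed more than 30 mm or tipped over (distance of any of vial, beaker, solvent from where it was at the start of the episode above 0.03 m or angle between any of vial, beaker, solvent's own z axis and vertical above 0.5 rad).
It also fails if it takes over 48 s, if anything falls off the work surface, if the arm or the gripper's body presses on something with over 40 N, if the wrist force passes 120 N, or if a joint passes its speed limit or range.

## Working session

There is one attempt and no reset: what is moved stays moved. The work goes in short steps, Python scripts to look and compute and a tool call to move; the robot and the scene stay as the last step left them, time stands still between calls to the robot, and variables do not carry over. Pictures are saved under pics/ and viewed, at most 13 in all, crops included, and the job is handed in when it is done.

Besides the shell and the picture viewer there is one more tool, called as name(argument=value, ...), one argument or row to a line, values as JSON. step_arm: Moves the arm, as the interface text tells. Its arguments: {"type":"object","properties":{"steps":{"type":"array","items":{"type":"number"}},"grip_force":{"type":"number"}},"required":["steps"]}

```bash
mkdir -p pics; cat > h.py <<'E'
import numpy as np, cv2, pickle
from cell import env
def snap(tag):
    d={}
    for n in ("scene","top"):
        c=env.read_camera(n); d[n]=c
        cv2.imwrite(f"pics/{n}_{tag}.png",c["image"][:,:,::-1])
    pickle.dump(d,open(f"{tag}.pkl","wb")); return d
def load(tag): return pickle.load(open(f"{tag}.pkl","rb"))
def ray(c,p):
    u=cv2.undistortPoints(np.array([[p]],float),np.array(c["camera_matrix"]),np.array(c["distortion"]))[0,0]
    R=np.array(c["R"]);t=np.array(c["t"])
    return -R.T@t, R.T@np.array([u[0],u[1],1.])
def atz(c,p,z):
    o,d=ray(c,p); return o+d*(z-o[2])/d[2]
def tri(c1,p1,c2,p2):
    o1,d1=ray(c1,p1);o2,d2=ray(c2,p2)
    s=np.linalg.lstsq(np.array([d1,-d2]).T,o2-o1,rcond=None)[0]
    a=o1+s[0]*d1;b=o2+s[1]*d2; return (a+b)/2,np.linalg.norm(a-b)
def proj(c,X):
    R=np.array(c["R"]);return cv2.projectPoints(np.array(X,float).reshape(-1,3),cv2.Rodrigues(R)[0],np.array(c["t"],float),np.array(c["camera_matrix"]),np.array(c["distortion"]))[0][:,0]
E
python3 - <<'E'
from h import *
d=snap("a")
for n in d: print(n,-np.array(d[n]["R"]).T@d[n]["t"], d[n]["R"][2])
print(env.get_obs())
a=np.vstack([d["top"]["image"]])[:,:,::-1]
E
```

```text
scene [1.23904414 0.64842845 0.86636934] [-0.54270709 -0.59381037 -0.59401873]
top [ 0.36089599 -0.09963137  1.17030369] [ 0.17566561 -0.01639632 -0.98431334]
{'time_s': 0.1, 'qpos': array([-72.01588772,  18.43673322,  -4.01524521,  83.16926272,
         1.29680112,  78.54148098,  -3.25944914]), 'joint_velocities': array([-0.02913493, -0.07840991,  0.10797861, -0.14832725,  0.050139  ,
        0.06849129,  0.03176853]), 'effort': array([-1.18050102e-03, -4.92574561e+01, -4.06463323e-01, -3.13394880e+01,
       -6.41904655e-02,  3.95370182e-02,  7.61593446e-05]), 'tool_pos': array([0.19193702, 0.62082077, 0.40373697]), 'tool_rot': array([-1.79897857e+02,  7.39179081e-03,  1.62826157e+02]), 'force': array([-0.93613037, -0.19626532,  0.25251027]), 'wrist_torque': array([0.03268562, 0.04611347, 0.00853034]), 'grasp_force': 0.0, 'grip_width': 0.08673720631522457}
```

View pics/top_a.png

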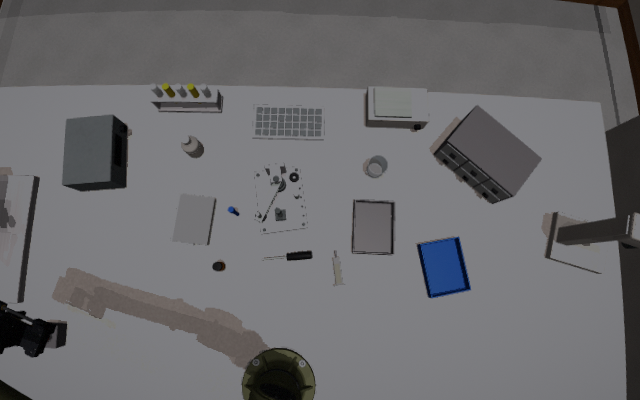

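View pics/scene_a.png

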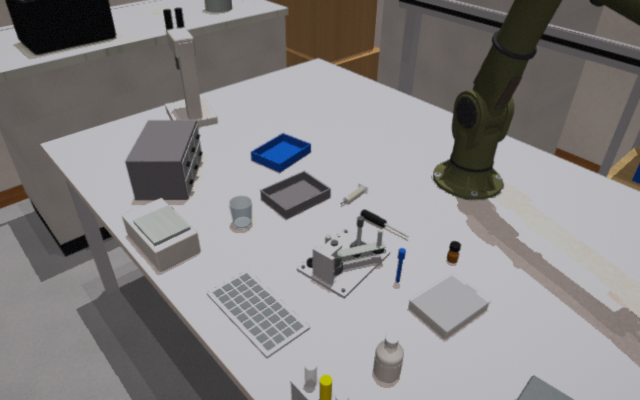

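The top picture shows the fixture at about (280,197), the grey tray at (373,227), a blue tray at (443,267), a blue upright pin at (233,211), the vial at (218,266) and the screwdriver at (290,256). There are two tray candidates and at least two pin candidates. The grey tray, and the steel pin on the fixture plate, fit the description. I'll confirm both in an enlarged crop.

```bash
python3 - <<'E'
from h import *
d=load("a")
t=d["top"]["image"][150:275,210:410,::-1]; s=d["scene"]["image"][170:310,255:425,::-1]
cv2.imwrite("pics/t_crop.png",cv2.resize(t,None,fx=4,fy=4,interpolation=cv2.INTER_CUBIC))
cv2.imwrite("pics/s_crop.png",cv2.resize(s,None,fx=4.25,fy=4.25,interpolation=cv2.INTER_CUBIC))
E
```

```text
(no output)
```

View pics/t_crop.png

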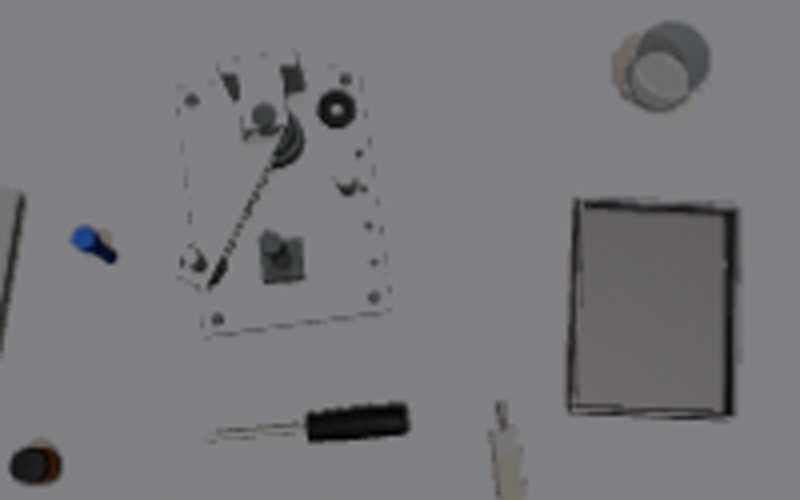

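View pics/s_crop.png

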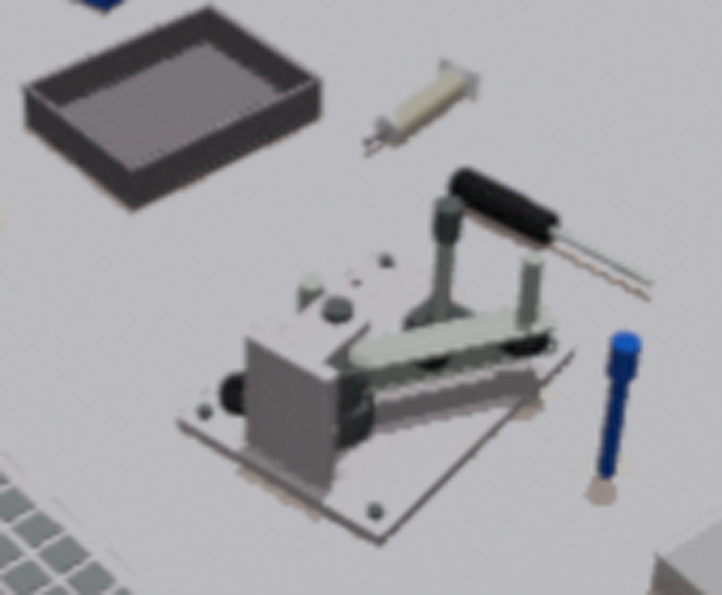

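Pin candidates are the blue pin at top (233,211) and the grey steel pin in the square block at top (277,210), scene (360,218). The steel one fits the description, since it stands in the hole block next to the arm. Tray candidates are the grey tray at (373,227) and the blue one at (443,267). The grey one is meant.

```bash
python3 - <<'E'
from h import *
d=load("a");T=d["top"];S=d["scene"]
tc=lambda x,y:((x+.5)/4-.5+210,(y+.5)/4-.5+150)
sc=lambda x,y:((x+.5)/4.25-.5+255,(y+.5)/4.25-.5+170)
# fixture by corners
f=np.array([[.055,.075],[.055,-.075],[-.15,-.075],[-.15,.075]])
def rig(A,B):
    a=A-A.mean(0);b=B-B.mean(0);H=a.T@b;th=np.arctan2(H[0,1]-H[1,0],H[0,0]+H[1,1])
    R=np.array([[np.cos(th),-np.sin(th)],[np.sin(th),np.cos(th)]]);t=B.mean(0)-R@A.mean(0)
    return th,R,t,(A@R.T+t-B)
w=np.array([atz(T,tc(*p),.01)[:2] for p in [(180,86),(363,72),(390,312),(205,338)]])
th,R,t,e=rig(f,w);print("fix",np.degrees(th),t,(e*1e3).round(1))
ws=np.array([atz(S,sc(*p),.01)[:2] for p in [(381,541),(180,420)]]);print("scene corners",ws, "pred",f[:2]@R.T+t)
print("pin pred",R@[-.1,.006]+t,"stop",R@[-.047,-.053]+t)
print("pin top tri",tri(T,tc(268,240),S,sc(449,202)),"atz T",atz(T,tc(268,240),.117),"S",atz(S,sc(449,202),.117))
print("stud tri",tri(T,tc(192,258),S,sc(533,261)),atz(S,sc(533,261),.107))
st=lambda a:R@(.12*np.array([np.cos(np.radians(147.3)+a),np.sin(np.radians(147.3)+a)]))+t
for a in(0,.3,.6,.9,1.15):print("stud",a,st(a))
g=np.array([[.085,.065],[.085,-.065],[-.085,-.065],[-.085,.065]])
w=np.array([atz(T,tc(*p),.035)[:2] for p in [(574,199),(738,208),(733,416),(568,412)]])
th2,R2,t2,e=rig(g,w);print("tray",np.degrees(th2),t2,(e*1e3).round(1))
w=np.array([atz(S,sc(*p),.035)[:2] for p in [(134,172),(24,90),(209,8),(321,80)]]);print("tray S",w,"pred",g@R2.T+t2)
for n,p,z in [("vial",(38,465),.05),("sd tip",(212,437),.01),("sdend",(408,418),.02),("syr",(500,402),.01),("beak",(660,80),.0),("wheel",(336,109),.02),("blue",(85,238),.11)]:print(n,atz(T,tc(*p),z))
print("sol",atz(T,(188,143),.11))
E
```

```text
fix 8.109113333765164 [0.61854132 0.01892429] [[-1.8 -0.6]
 [ 3.7  0.2]
 [-2.6 -0.9]
 [ 0.7  1.4]]
scene corners [[ 0.66302607  0.10903549]
 [ 0.68594772 -0.03804684]] pred [[ 0.66241199  0.10093261]
 [ 0.68357079 -0.04756757]]
pin pred [0.51869485 0.01075843] stop [ 0.57948738 -0.04017553]
pin top tri (array([0.52139456, 0.01281696, 0.11966944]), np.float64(0.0014862057683015255)) atz T [0.52228964 0.01253896 0.117     ] S [0.51835697 0.0111225  0.117     ]
stud tri (array([0.50896501, 0.06999707, 0.10367151]), np.float64(0.0016751329981674608)) [0.5115912  0.07314081 0.107     ]
stud 0 [0.50942505 0.06886063]
stud 0.3 [0.49954136 0.03438423]
stud 0.6 [ 0.5002876  -0.00147315]
stud 0.9 [ 0.51159708 -0.0355085 ]
stud 1.15 [ 0.5283886  -0.06027474]
tray -1.3519328593544286 [ 0.48888205 -0.28224432] [[ 1.6 -0.2]
 [ 2.4  0.7]
 [-3.3 -0.9]
 [-0.8  0.4]]
tray S [[ 0.5750893  -0.21887915]
 [ 0.57408952 -0.34360057]
 [ 0.40692154 -0.33979789]
 [ 0.40769745 -0.2162578 ]] pred [[ 0.57539197 -0.21926786]
 [ 0.57232481 -0.34923167]
 [ 0.40237213 -0.34522078]
 [ 0.40543929 -0.21525697]]
vial [0.35564051 0.18705441 0.05      ]
sd tip [0.38110543 0.06142021 0.01      ]
sdend [ 0.39942337 -0.09212486  0.02      ]
syr [ 0.41394103 -0.16433101  0.01      ]
beak [ 0.68274806 -0.29383534  0.        ]
wheel [ 0.64564069 -0.02738856  0.02      ]
blue [0.52137483 0.14787567 0.11      ]
sol [0.72192217 0.29378658 0.11      ]
```

step_arm(
  steps=[1, 0, 0, 0, 10.4, 1, 0, 0, 0, 10.4, 1, 0, 0, 0, 10.4, 1, 0, 0, 0, 10.4, 1, 0, 0, 0, 10.4, 1, 0, 0, 0, 10.4, 1, 0, 0, 0, 10.4, 1, -40, 22, 0, 0, 1, -50, 27, 0, 0, 1, -50, 27, 0, 0, 1, -50, 27, 0, 0, 1, -50, 27, 0, 0],
  grip_force=30,
)

```text
time_s: 1.6
tool_pos: [0.3227, 0.3791, 0.4044]
tool_rot: [-180.0, 0.0, 90.0]
force: [1.2, -0.1, 0.1]
grip_width: 0.0869
grasp_force: 0.0
```

step_arm(
  steps=[1, -45, 24, 0, 0, 1, -45, 24, 0, 0, 1, -45, 24, 0, 0, 1, -45, 24, 0, 0, 1, -45, 24, 0, 0, 1, -45, 24, 0, 0, 1, -45, 24, 0, 0, 1, -30, 18, 0, 0, 1, -23, 12, 0, 0, 1, 0, 0, 40, 0, 1, 0, 0, 30, 0, 1, 0, 0, 0, 0],
)

```text
time_s: 3.1
tool_pos: [0.519, 0.0131, 0.3325]
tool_rot: [-179.7, 0.1, 90.0]
force: [0.1, 0.2, 0.3]
grip_width: 0.0871
grasp_force: 0.0
```

```bash
python3 - <<'E'
from h import *
d=snap("b"); print(env.get_obs()["tool_pos"])
s=d["scene"]["image"][120:280,270:470,::-1]
cv2.imwrite("pics/s_b.png",cv2.resize(s,None,fx=4,fy=3.75,interpolation=cv2.INTER_CUBIC))
E
```

```text
[0.52044817 0.01317467 0.33540633]
```

View pics/s_b.png

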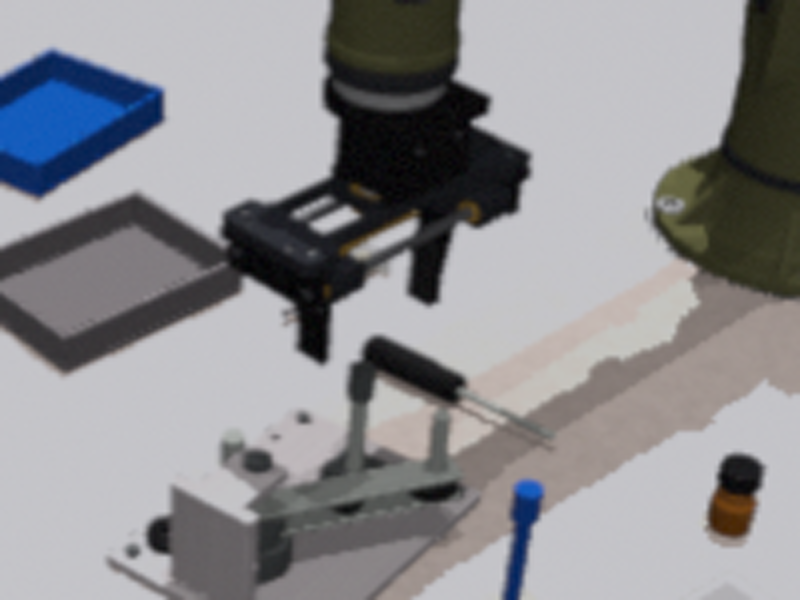

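The fingers (crop (313,340) and (425,290)) straddle the steel pin's head at crop (362,370). I'll go down and grip.

step_arm(
  steps=[1, 0, 0, 35, 0, 1, 0, 0, 32, 0, 1, 0, 0, 0, 0, 0, 0, 0, 0, 0, 0, 0, 0, 0, 0, 0, 0, 0, 0, 0, 0, 0, 0, 0, 0, 0, 0, 0, 0, 0, 0, 0, 0, 0, 0, 0, 0, 0, 0, 0],
  grip_force=30,
)

```text
time_s: 4.45
tool_pos: [0.5202, 0.0131, 0.2677]
tool_rot: [-180.0, -0.0, 90.0]
force: [1.1, -0.0, -0.3]
grip_width: 0.0247
grasp_force: 0.0
```

step_arm(
  steps=[0, 0, 0, 0, 0, 0, 0, 0, 0, 0, 0, 0, 0, 0, 0, 0, 0, 0, 0, 0],
)

```text
time_s: 4.95
tool_pos: [0.5202, 0.0131, 0.2677]
tool_rot: [-180.0, -0.0, 90.0]
force: [-0.0, -0.5, -0.6]
grip_width: 0.017
grasp_force: 30.0
```

step_arm(
  steps=[0, 0, 0, -10, 0, 0, 0, 0, -20, 0, 0, 0, 0, -30, 0, 0, 0, 0, -40, 0, 0, 0, 0, -20, 0, 0, 0, 0, 0, 0, 0, 0, 0, 0, 0],
)

```text
time_s: 5.82
tool_pos: [0.5198, 0.0131, 0.387]
tool_rot: [-179.9, 0.0, 90.0]
force: [-0.5, -0.5, -1.2]
grip_width: 0.017
grasp_force: 30.0
```

```bash
python3 - <<'E'
from h import *
d=snap("c"); o=env.get_obs(); print(o["tool_pos"],o["grip_width"],o["grasp_force"])
s=d["scene"]["image"][90:290,250:450,::-1]
cv2.imwrite("pics/s_c.png",cv2.resize(s,None,fx=3,fy=3,interpolation=cv2.INTER_CUBIC))
E
```

```text
[0.51978511 0.01318241 0.38654472] 0.01708722637298653 29.999704398214817
```

View pics/s_c.png

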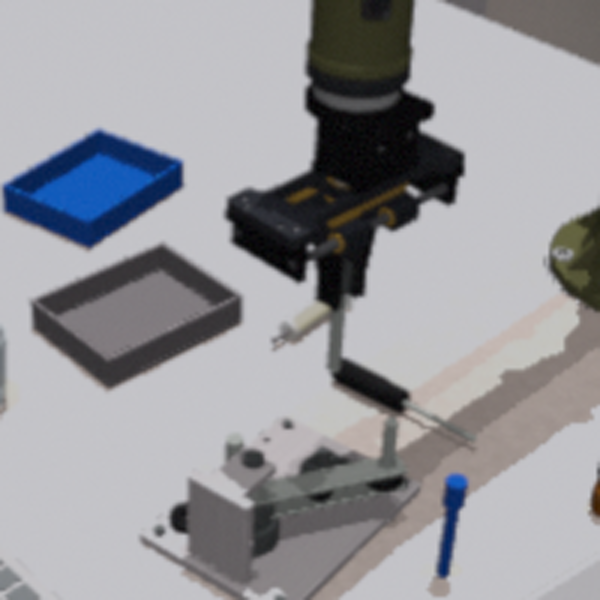

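The pin hangs upright in the fingers, with its foot at crop (336,370). Next I carry it over the tray's near end.

step_arm(
  steps=[0, -30, -8, 0, 0, 0, -42, -12, 0, 0, 0, -50, -15, 0, 0, 0, -50, -15, 0, 0, 0, -50, -15, 0, 0, 0, -42, -12, 0, 0, 0, -30, -9, 0, 0, 0, 0, 0, 0, 0, 0, 0, 0, 40, 0, 0, 0, 0, 40, 0, 0, 0, 0, 30, 0, 0, 0, 0, 0, 0],
)

```text
time_s: 7.42
tool_pos: [0.4337, -0.279, 0.2752]
tool_rot: [-179.7, -0.1, 90.1]
force: [0.1, -0.4, -0.1]
grip_width: 0.0167
grasp_force: 30.0
```

```bash
python3 - <<'E'
from h import *
d=snap("d"); o=env.get_obs(); print(o["tool_pos"],o["grip_width"],o["force"])
s=d["scene"]["image"][90:230,220:380,::-1];t=d["top"]["image"][180:300,320:480,::-1]
cv2.imwrite("pics/d.png",np.vstack([cv2.resize(x,(480,int(x.shape[0]*3*.7)),interpolation=cv2.INTER_CUBIC) if 0 else cv2.resize(x,None,fx=2.2,fy=2.2,interpolation=cv2.INTER_CUBIC) for x in(s,t)]))
E
```

```text
[ 0.43486189 -0.2804221   0.27815478] 0.01701403722453176 [ 0.15020779 -0.07513882  0.05714823]
```

View pics/d.png

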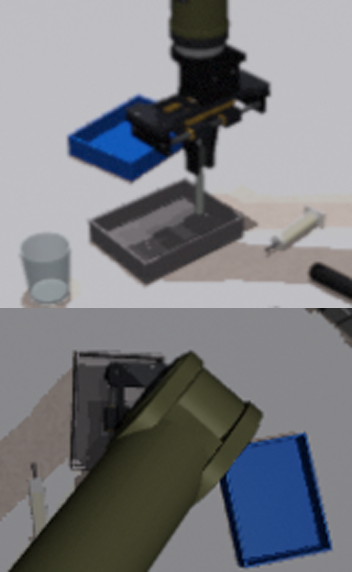

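The pin's foot (upper view, (202,213)) hangs inside the grey tray at its near end. I'll lower it gently.

step_arm(
  steps=[0, 0, 0, 10, 0, 0, 0, 0, 3, 0, 0, 0, 0, 2, 0, 0, 0, 0, 1, 0, 0, 0, 0, 0, 0, 0, 0, 0, 0, 0],
)

```text
time_s: 8.28
tool_pos: [0.4344, -0.2809, 0.2619]
tool_rot: [180.0, -0.0, 90.0]
force: [-0.2, -0.3, -1.3]
grip_width: 0.017
grasp_force: 30.0
```

step_arm(
  steps=[0, 0, 0, 1, 0, 0, 0, 0, 1, 0, 0, 0, 0, 1, 0, 0, 0, 0, 0, 0, 0, 0, 0, 0, 0],
)

```text
time_s: 8.9
tool_pos: [0.4347, -0.2814, 0.2596]
tool_rot: [179.9, 0.0, 90.0]
force: [-0.4, 0.4, 5.8]
grip_width: 0.0168
grasp_force: 30.0
```

Contact at 5.8 N, so the pin is on the floor. I'll release it and raise so that only the fingertips reach its top.

step_arm(
  steps=[0.4, 0, 0, 0, 0, 0.4, 0, 0, 0, 0, 0.4, 0, 0, 0, 0, 1, 0, 0, 0, 0, 1, 0, 0, 0, 0, 1, 0, 0, 0, 0, 1, 0, 0, 0, 0, 1, 0, 0, -9, 0, 1, 0, 0, -9, 0, 1, 0, 0, 0, 0],
)

```text
time_s: 10.15
tool_pos: [0.4348, -0.2812, 0.2779]
tool_rot: [179.9, 0.0, 90.0]
force: [0.4, -1.1, 1.0]
grip_width: 0.086
grasp_force: 0.0
```

```bash
python3 - <<'E'
from h import *
d=snap("e"); o=env.get_obs(); print(o["tool_pos"],o["grip_width"],o["force"])
s=d["scene"]["image"][110:230,240:360,::-1]
cv2.imwrite("pics/e.png",cv2.resize(s,None,fx=4,fy=4,interpolation=cv2.INTER_CUBIC))
E
```

```text
[ 0.43448979 -0.28081607  0.27701047] 0.08674861393733488 [-0.34357874  0.82878679  0.15332861]
```

View pics/e.png

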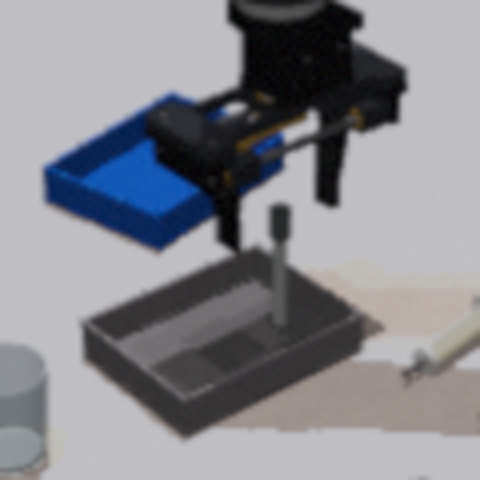

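The pin stands free at crop (280,208)–(280,322) with the fingers either side. I'll push it over towards +x with the near finger.

step_arm(
  steps=[1, 0, 14, 0, 0, 1, 0, 12, 0, 0, 1, 0, 5, 0, 0, 1, 0, 5, 0, 0, 1, 0, 5, 0, 0, 1, 0, 5, 0, 0, 1, 0, 5, 0, 0, 1, 0, 0, 0, 0, 1, 0, 0, 0, 0, 1, 0, 0, -30, 0, 1, 0, 0, -40, 0, 1, 0, 0, -40, 0],
)

```text
time_s: 11.75
tool_pos: [0.4849, -0.281, 0.3878]
tool_rot: [-180.0, -0.0, 90.0]
force: [1.0, 0.2, 0.8]
grip_width: 0.0873
grasp_force: 0.0
```

```bash
python3 - <<'E'
from h import *
d=snap("f"); o=env.get_obs(); print(o["tool_pos"],o["tool_rot"],o["force"])
s=d["scene"]["image"][110:280,240:440,::-1]
cv2.imwrite("pics/f.png",cv2.resize(s,None,fx=3.5,fy=3.5,interpolation=cv2.INTER_CUBIC))
E
```

```text
[ 0.48595026 -0.28231234  0.39102602] [1.79580639e+02 1.08728512e-01 8.99933232e+01] [ 0.24733384 -0.67241728 -0.33278306]
```

View pics/f.png

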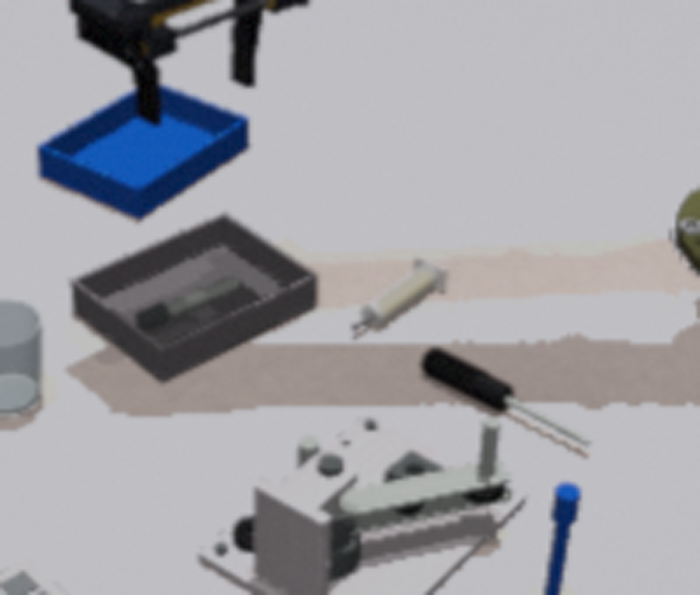

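The pin lies flat in the tray, from (155,315) to (240,288). Now to the stud. I'll move over it and turn the closing line to world y.

step_arm(
  steps=[0.6, 30, 2, 0, 0, 0.6, 48, 4, 0, 0, 0.6, 50, 4, 0, 0, 0.6, 50, 4, 0, 0, 0.6, 50, 3, 0, 0, 0.6, 50, 3, 0, 0, 0.6, 45, 3, 0, 0, 0.6, 29, 2, 0, 0, 0.6, 0, 0, 0, 10, 0.6, 0, 0, 0, 10, 0.6, 0, 0, 0, 10, 0.6, 0, 0, 0, 10],
)

```text
time_s: 13.35
tool_pos: [0.5098, 0.071, 0.3859]
tool_rot: [-180.0, 0.1, 49.7]
force: [-0.1, -0.5, -0.1]
grip_width: 0.0522
grasp_force: 0.0
```

step_arm(
  steps=[0.6, 0, 0, 0, 10, 0.6, 0, 0, 0, 10, 0.6, 0, 0, 0, 10, 0.6, 0, 0, 0, 10, 0.6, 0, 0, 0, 10, 0.6, 0, 0, 40, 0, 0.6, 0, 0, 30, 0, 0.6, 0, 0, 0, 0],
)

```text
time_s: 14.35
tool_pos: [0.5088, 0.0709, 0.3142]
tool_rot: [179.9, 0.3, -0.0]
force: [0.1, -0.4, 0.6]
grip_width: 0.0521
grasp_force: 0.0
```

```bash
python3 - <<'E'
from h import *
d=snap("g"); o=env.get_obs(); print(o["tool_pos"],o["tool_rot"],o["grip_width"],o["qpos"])
s=d["scene"]["image"][140:290,300:460,::-1]
cv2.imwrite("pics/g.png",cv2.resize(s,None,fx=4,fy=4,interpolation=cv2.INTER_CUBIC))
E
```

```text
[0.51033717 0.07100047 0.3171471 ] [ 1.79990467e+02 -1.03449641e-02  4.84631697e-03] 0.052449609005979614 [-53.81091978   6.49392281  45.94327376 109.90650261  -5.10665607
  65.64460193 -95.93724524]
```

View pics/g.png

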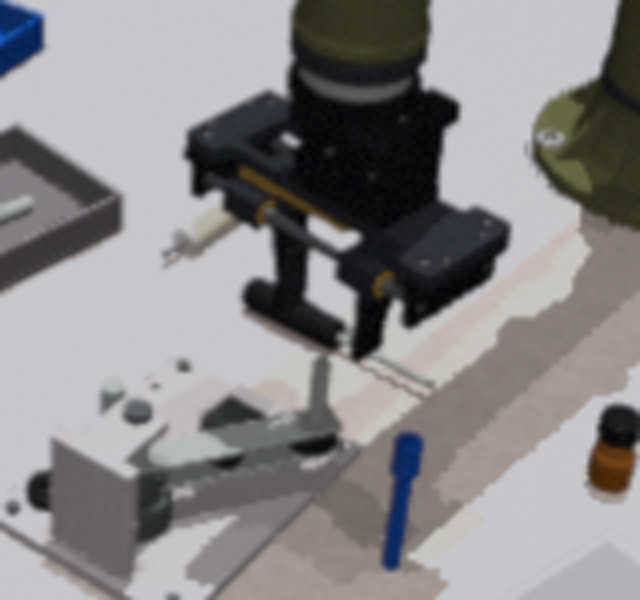

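The open fingers (crop (290,260) and (368,330)) hang either side of the stud at crop (320,365). I'll go down and grip it.

step_arm(
  steps=[0.6, 0, 0, 35, 0, 0.6, 0, 0, 29, 0, 0.6, 0, 0, 0, 0, 0, 0, 0, 0, 0, 0, 0, 0, 0, 0, 0, 0, 0, 0, 0, 0, 0, 0, 0, 0, 0, 0, 0, 0, 0, 0, 0, 0, 0, 0, 0, 0, 0, 0, 0],
  grip_force=25,
)

```text
time_s: 15.7
tool_pos: [0.5103, 0.0712, 0.2529]
tool_rot: [-180.0, -0.0, 0.0]
force: [0.0, 0.1, 2.1]
grip_width: 0.0111
grasp_force: 25.0
```

```bash
python3 - <<'E'
from h import *
o=env.get_obs(); p=o["tool_pos"]; print(p,o["force"],o["grip_width"],o["grasp_force"])
t=np.array([.6195,.0195]); v=p[:2]-t; r=np.linalg.norm(v); a0=np.arctan2(v[1],v[0]); print(r,np.degrees(a0))
# rows in tool frame (yaw 0): dx=+world x, dy=-world y
prev=p[:2]
for a in np.linspace(0,1.15,13)[1:]:
    q=t+.12*np.array([np.cos(np.radians(155.3)+a),np.sin(np.radians(155.3)+a)])
    print(round(a,2),q.round(4),((q-prev)*[1e3,-1e3]).round(1)); prev=q
E
```

```text
[0.51027997 0.07117155 0.25290558] [0.01005116 0.10252021 2.07638265] 0.011130887022298796 24.9947366444394
0.12082617220434555 154.6813574288297
0.1 [0.5062 0.059 ] [-4.1 12.2]
0.19 [0.5029 0.048 ] [-3.3 11. ]
0.29 [0.5007 0.0367] [-2.2 11.3]
0.38 [0.4996 0.0252] [-1.1 11.4]
0.48 [0.4996 0.0137] [ 0.  11.5]
0.57 [0.5007 0.0023] [ 1.1 11.4]
0.67 [ 0.5029 -0.009 ] [ 2.2 11.3]
0.77 [ 0.5062 -0.02  ] [ 3.3 11. ]
0.86 [ 0.5105 -0.0307] [ 4.3 10.7]
0.96 [ 0.5158 -0.0409] [ 5.3 10.2]
1.05 [ 0.522  -0.0505] [6.3 9.6]
1.15 [ 0.5292 -0.0595] [7.1 9. ]
```

step_arm(
  steps=[0, -4, 12, 0, 0, 0, -3, 11, 0, 0, 0, -2, 11, 0, 0, 0, -1, 11, 0, 0, 0, 0, 12, 0, 0, 0, 1, 11, 0, 0, 0, 0, 0, 0, 0],
)

```text
time_s: 16.58
tool_pos: [0.5004, 0.0028, 0.2528]
tool_rot: [-179.9, 0.1, -0.0]
force: [-4.3, 3.8, 6.9]
grip_width: 0.011
grasp_force: 25.0
```

step_arm(
  steps=[0, 2, 11, 0, 0, 0, 3, 11, 0, 0, 0, 4, 11, 0, 0, 0, 5, 10, 0, 0, 0, 6, 10, 0, 0, 0, 7, 9, 0, 0, 0, 0, 0, 0, 0, 0, 0, 0, 0, 0],
)

```text
time_s: 17.58
tool_pos: [0.5279, -0.0579, 0.2528]
tool_rot: [-179.9, 0.1, 0.1]
force: [-2.0, 5.6, 5.9]
grip_width: 0.0109
grasp_force: 25.0
```

step_arm(
  steps=[0, 2, 2, 0, 0, 0, 0, 0, 0, 0, 0, 0, 0, 0, 0],
)

```text
time_s: 17.95
tool_pos: [0.529, -0.0589, 0.2527]
tool_rot: [-179.7, 0.3, 0.1]
force: [-8.0, 7.2, 11.6]
grip_width: 0.011
grasp_force: 25.0
```

step_arm(
  steps=[0, 2, 2, 0, 0, 0, 0, 0, 0, 0, 0, 0, 0, 0, 0],
)

```text
time_s: 18.32
tool_pos: [0.5301, -0.0597, 0.2527]
tool_rot: [-179.6, 0.5, 0.2]
force: [-12.4, 10.6, 15.4]
grip_width: 0.0113
grasp_force: 25.0
```

```bash
python3 - <<'E'
from h import *
d=snap("i"); o=env.get_obs(); print(o["tool_pos"],o["force"],o["grip_width"],o["grasp_force"])
s=d["scene"]["image"][140:300,250:450,::-1]
cv2.imwrite("pics/i.png",cv2.resize(s,None,fx=3.7,fy=3.7,interpolation=cv2.INTER_CUBIC))
E
```

```text
[ 0.53008328 -0.05972663  0.25264557] [-12.38972389  11.72845397  16.04738542] 0.011109257950765259 25.01348617428448
```

View pics/i.png

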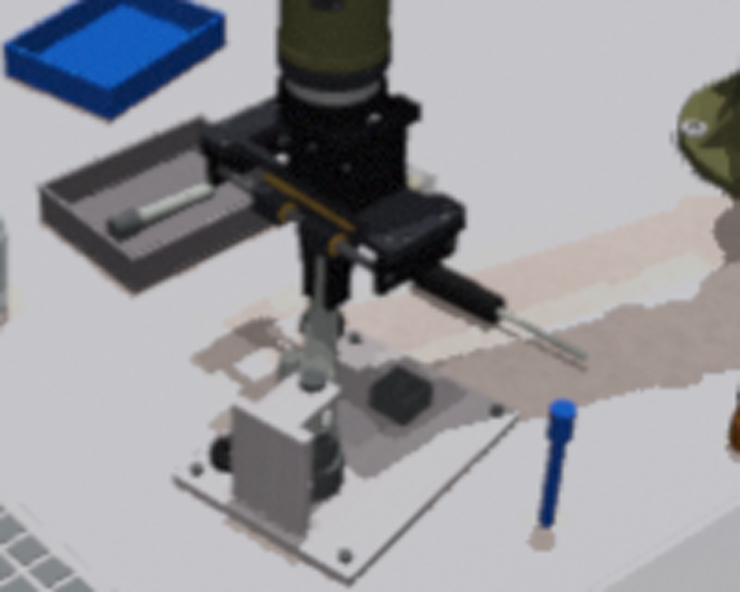

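The arm (crop (320,320)) is against the end-stop post (290,360). The stud has turned about 1.16 rad and the force rises stiffly, well above the spring's. The pin lies in the tray and the fingers still hold the stud, so I'll hand in.

```bash
python3 -c "
from cell import env
print(env.sign_off())"
```

```text
the job is handed in; nothing more can be done
None
```

The pin lies let go in the grey tray, the tensioner arm is held against its end stop in the gripper (about 1.16 rad measured), and the job was handed in at about 18.4 s; `sign_off()` returned no verdict.

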